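# Close the settling tank's filler port with the cam-lock coupling

## Robot

A 6-joint arm with a two-finger parallel gripper is mounted at the origin on the work surface. World frame = base frame: x ahead of the robot, y to its left, z up, the work surface at z = 0. Lengths are in m, angles in rad, forces in N, time in s.
With the tool pointing down it reaches from about 0.25 to 0.775 m from the base axis. Payload 4 kg.
Tool frame: the origin (TCP) lies midway between the tips of the shut fingers; the grasp point (between the pads) lies 19 mm behind it; z points along the fingers, y is the line along which they close (so a half turn about z gives the same grasp; the last joint's range is limited). The gripper opens to 94 mm and grips with 3 to 60 N. Pads are 16 mm wide; open, the fingers measure 119 mm over their backs; the gripper's body (75 mm by 177 mm) begins 78 mm behind the grasp point.
Start: joints at [-1.302, 0.087, 1.371, -0, 1.684, -0.103], TCP at [0.2, -0.512, 0.167] pointing down, gripper open.
Joint ranges: [-3.1, 3.1], [-0.76, 2.03], [0.27, 2.55], [-1.08, 4.22], [0.17, 2.65], [-2.57, 2.57]. Speed limits (rad/s): [2.79, 2.79, 3.14, 3.14, 3.14, 3.14].

## Interface

Orientations are given as a unit quaternion [x, y, z, w].
In Python, from cell import get_state, camera, finish_job gives the robot as it stands. The module is installed in compiled form; this text tells all that it offers.
- The arm moves only by the tool play_rows, never from a script. Its argument "increments" is a list that holds one entry, the list of rows, each a list of 5 numbers: the closure, from 0 (fully open) to 1 (shut), then the shift along the tool's x, y, z in units of 30 mm (1.0 is 30 mm), then the turn about the tool's z in units of 6 degrees (1.0 is 6 degrees). A call has 1 to 20 rows; each row shifts and turns the commanded pose from where the row before left it, along the tool's axes as they then stand; what a row does not reach is not made up. A row lasts 1/8 s, in which the tool goes at most 62.5 mm and 10.7 degrees, less where a joint would pass 70% of its speed; a pose out of reach is approached as far as the arm can. A call is refused whole if a number of a shift passes 1 or a number of a turn 1, either way. A call with a gripper value outside its range is refused whole. The fingers move at their own pace and stop on an object; "force" is the grip in N (left out, the last holds). Time passes only in rows, so rows that do not move let the fingers close. It gives the time, the measured TCP pose, the force, the opening and the grip force at its end, in the units of the state.
- get_state(): the state, without advancing time (a new reading comes with each control period).
- camera(name): name is "side" or "top" or "wrist"; returns a dict with "color" (400x640x3 uint8, red, green, blue), "range_z" (400x640 float32, m along the optical axis (not along the pixel's ray), 0 where there is no reading), "fx", "fy", "cx", "cy" (pixels), "world_from_camera" (4x4, takes a point from camera to world coordinates); the wrist camera has in their place "mount" (4x4, takes a point from camera to tool coordinates, whose origin is the TCP and whose axes are the flange's). Camera axes: x right, y up, looking along -z (the intrinsics and any distortion apply to the point x, -y, -z); pixel columns grow to the right and rows downward; lengths in m; the calibration is good to about 2 mm. A picture is of the moment at which its call begins: read the wrist's pose just before it.
- finish_job(): hands the job in; it is judged then, once.
The state is a dict: "clock": time; "joints": joint angles; "joint_vel": joint speeds; "joint_torque": joint torques, N m; "eef_pos": TCP position; "ee_rot": TCP orientation; "contact_force": force on the tool from outside, world axes, zero at the start; "wrist_torque": the same for the moment, N m; "gripper_width": opening from 0.0 (shut) to 1.0 (fully open); "gripper_force": force on a finger pad.
Only numpy, scipy, OpenCV 4.12 (cv2) and the standard library are available. Lean on these libraries where they do the work, as an engineer would, in place of code of your own. Each camera call takes 0.05 s, during which the arm holds its last target. There are 200 camera calls.

## Task

Close the filler port of the grey settling tank on the goldsmith's bench: take the cam-lock coupling, set it upright over the grooved adaptor and, with both its arms still up, press it down past the tight rubber seal until its rim is fully home on the port's shoulder, and hold it pressed there for a second with a load of 25 to 30 N (its own 4.5 N weight included) to bed the seal. Then swing its two cam arms all the way down to their stops, one after the other, and let go. Keep the load on the port under 50 N throughout, and leave everything else on the bench as it is.

Things in the scene. Friction and masses are not known exactly. Their poses are not given: they have to be found in the camera images.
- tank: Grey settling tank, flat box 210 x 180 x 56 mm, fixed, place and yaw differ each time. Origin: centre of its underside on the bench, z up. From mid-lid rises the filler port, on the tank's z axis: a 38 mm pipe, a round shoulder 54 mm across, its flat top 110 mm above the origin, and on that the grooved aluminium adaptor. More than 50 N between coupling and port, in any direction, harms it.
- port_home (a point): Point on the port's axis at the flat top of the shoulder, 110 mm above the bench; z up. The coupling is fully home when its origin is here, its rim on the shoulder. Heights of the adaptor above this point: 44 mm diameter up to 22 mm; groove of 30 mm diameter from 22 to 36; lip of 44 mm diameter from 36 to 48; cone narrowing to 32 mm at 54.
- adaptor_top (a point): Top of the cone, on the port's axis, 54 mm above port_home. A 24 mm black rubber seal plug stands 9 to 12 mm proud of it (unmeasured, differs each time). The plug is tight: it slides only under about 12 N, more than the coupling's weight, and stays where it is pushed. So a coupling merely set on sits 7 to 10 mm above the shoulder and must be pressed down until the rim meets it, a hard stop.
- coupling: Loose aluminium cam-lock coupling, about 0.46 kg (varies by up to 20 %), standing mouth down on the bench. Origin: centre of its rim (lower, open end); z up. Skirt 57 mm outer diameter, 46 mm bore (1 mm clearance all round on the adaptor), inner end wall 56 mm and top 62 mm above the rim. Cam arm a on its +y side, b on its -y side. Fits the port at any yaw and can still turn there.
- knob_top (a point): Top centre of the coupling's round gripping knob, 32 mm diameter, from 62 to 98 mm above the rim; this point is 98 mm above the rim.
- cam_a (a joint): Angle of steel cam arm a, rad. 0: raised, pointing outward and 40 deg (0.698 rad) above level; grows as it swings down (elevation = 0.698 - value); 1.833 is the stop, 65 deg below level. Its pin is parallel to the coupling's x, 30 mm out (+y side) and 31.8 mm above the rim, stiff (0.15 N m, about 3 N at the pad); the arm stays where left. If the coupling is not home its lobe strikes the lip.
- cam_b (a joint): Angle of cam arm b, on the coupling's -y side; otherwise as cam_a. Both arms start between 0 and 0.3 rad.
- cam_a_pad (a point): Centre of the round thumb pad (22 mm across, 6 mm thick) of arm a, 55 mm from its pin. The arm is a flat bar 14 mm wide, 6 mm thick, 66 mm long with the pad.
- cam_b_pad (a point): Centre of the thumb pad of arm b, as for arm a. A push at a pad is levered onto the port about twofold once the arm is at its stop (a hard stop): keep such pushes under 15 N.
- jar: Bystander: glass jar with a steel lid, 60 mm diameter, 75 mm high, beside the tank; origin under its centre. Leave alone.
- bench_block: Bystander: dark steel bench block 70 x 70 x 28 mm, beside where the coupling stands; origin under its centre. Leave alone.
- bung: Bystander: plain aluminium pipe bung without arms, flange 52 mm, 40 mm high, near the coupling; origin under its centre. Leave alone.
- hammer: Bystander: hammer lying on the bench, origin on the bench under it. Leave alone.
- driver: Bystander: screwdriver lying on the bench. Leave alone.
- dish: Bystander: white porcelain dish 90 mm diameter, 30 mm high. Leave alone.
- mandrel: Bystander: tapered steel ring mandrel standing upright, 160 mm high. Leave alone.
Things that resemble listed ones, but are neither listed nor needed, are in the scene too. Of the things that look like the coupling, the smaller one is meant.

How it is judged:
By the outcome, as a careful person would: the job done as asked, in the order asked, and still so for the second after the job is handed in, with the robot touching nothing.
It also fails if it takes over 72 s, if anything falls off the work surface, if the arm or the gripper's body presses on something with over 40 N, if the wrist force passes 120 N, or if a joint passes its speed limit or range.

## Working session

There is one attempt and no reset: what is moved stays moved. The work goes in short steps, Python scripts to look and compute and a tool call to move; the robot and the scene stay as the last step left them, time stands still between calls to the robot, and variables do not carry over. Pictures are saved under pics/ and viewed, at most 10 in all, crops included, and the job is handed in when it is done.

Besides the shell and the picture viewer there is one more tool, called after "Call:" in YAML: its name, and indented under it one key for each argument. play_rows: Moves the arm, as the interface text tells. Its arguments: {"type":"object","properties":{"increments":{"type":"array"},"force":{"type":"number"}},"required":["increments"]}

```bash
mkdir -p pics
cat > h.py <<'E'
import numpy as np, cv2, pickle
from cell import get_state, camera
from scipy.spatial.transform import Rotation as R
def grab(n):
    s=get_state(); c=camera(n)
    if n=="wrist":
        T=np.eye(4);T[:3,:3]=R.from_quat(s["ee_rot"]).as_matrix();T[:3,3]=s["eef_pos"]
        c["T"]=T@np.array(c["mount"])
    else: c["T"]=np.array(c["world_from_camera"])
    return c
def cloud(c):
    v,u=np.mgrid[0:400,0:640]; z=c["range_z"]
    P=np.stack([(u-c["cx"])/c["fx"]*z,-(v-c["cy"])/c["fy"]*z,-z],-1)
    W=P@c["T"][:3,:3].T+c["T"][:3,3]; W[z==0]=np.nan
    return W
def save(c,n): cv2.imwrite(f"pics/{n}.png",c["color"][...,::-1])
E
python3 - <<'E'
from h import *
s=get_state(); print(s)
for n in("top","side"):
    c=grab(n); save(c,n+"0"); pickle.dump(c,open(n+"0.pkl","wb"))
    print({k:v for k,v in c.items() if k not in("color","range_z","T")})
E
```

```text
{'clock': 0.0, 'joints': array([-1.30211126e+00,  8.79453174e-02,  1.37223950e+00,  7.98907341e-06,
        1.68356827e+00, -1.03058141e-01]), 'joint_vel': array([ 0.00021775, -0.00106437, -0.00127137,  0.00021051, -0.00188389,
        0.00065592]), 'joint_torque': array([-3.75676518e-05, -3.40180314e+01, -3.02428365e+01,  7.17679155e-02,
        3.28087248e-02, -1.69701739e-04]), 'eef_pos': array([ 0.19963709, -0.51182545,  0.16611703]), 'ee_rot': array([ 9.82774893e-01,  1.84803524e-01, -8.53984661e-05, -1.07684595e-03]), 'contact_force': array([ 0.39836329, -0.4409141 ,  0.93293939]), 'wrist_torque': array([-0.02279894, -0.04953771, -0.00120051]), 'gripper_force': 0.0, 'gripper_width': 1.0000176520319124}
{'fx': 409.18554407046554, 'fy': 409.18554407046554, 'cx': 315.293422265175, 'cy': 203.08381729828517, 'world_from_camera': array([[-0.00326627,  0.99884176, -0.04800491,  0.45462327],
       [-0.99999049, -0.00340126, -0.00273049, -0.01700202],
       [-0.00289061,  0.04799554,  0.99884337,  1.32032839],
       [ 0.        ,  0.        ,  0.        ,  1.        ]])}
{'fx': 478.0230372389027, 'fy': 478.0230372389027, 'cx': 319.8699414157392, 'cy': 208.00575864932452, 'world_from_camera': array([[-9.98728730e-01,  2.89198294e-02, -4.12863995e-02,
         4.49415421e-01],
       [-5.04023227e-02, -5.61110859e-01,  8.26204702e-01,
         1.00319797e+00],
       [ 7.27451927e-04,  8.27235304e-01,  5.61855162e-01,
         8.41223672e-01],
       [ 0.00000000e+00,  0.00000000e+00,  0.00000000e+00,
         1.00000000e+00]])}
```

View pics/top0.png

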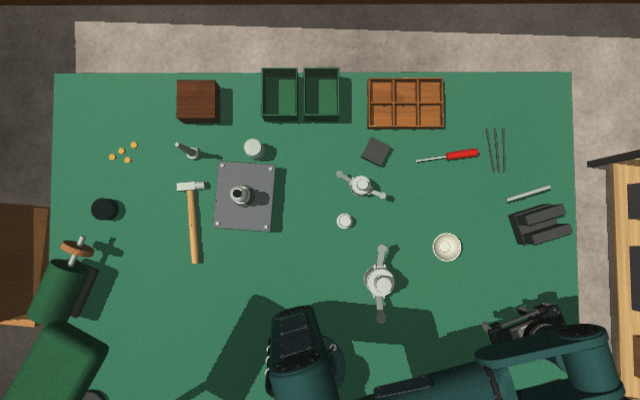

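View pics/side0.png

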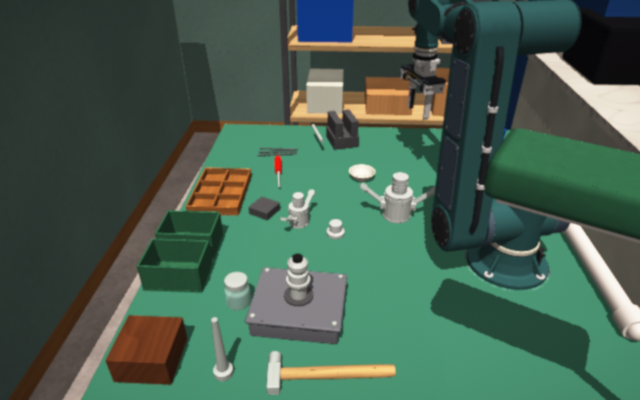

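The top view shows the small coupling at about (362,185) with arms towards (342,175) and (385,196). The larger look-alike is at (380,282), the port at (240,195), and the block, bung and dish stand near the coupling. Next I measure coupling, port and arms from the range data.

Run:
```python
from h import *
for n in("top","side"):
    c=pickle.load(open(n+"0.pkl","rb")); W=cloud(c)
    Z=W[...,2]; print(n,"bench z",np.nanmedian(Z[(abs(W[...,0]-.45)<.1)&(abs(W[...,1])<.05)]))
    # coupling roi
    def roi(cx,cy,r): return (np.hypot(W[...,0]-cx,W[...,1]-cy)<r)
    def up(name,m,lo,hi):
        k=m&(Z>lo)&(Z<hi); p=W[k]
        if len(p)<3: print(name,len(p)); return
        ctr,r=cv2.minEnclosingCircle(p[:,:2].astype(np.float32))
        print(name,len(p),"mean",p.mean(0).round(4),"max z",p[:,2].max().round(4),"circ",np.round(ctr,4),round(r,4))
    if n=="top":
        a=W[185,362];b=W[195,240];print(a,b)
        A,B=a,b
    up("knob",roi(A[0],A[1],.05),.09,.105)
    up("knobside",roi(A[0],A[1],.05),.07,.105)
    up("body",roi(A[0],A[1],.04),.03,.066)
    up("porttop",roi(B[0],B[1],.06),.155,.185)
    up("plug",roi(B[0],B[1],.06),.168,.185)
    up("shoulder",roi(B[0],B[1],.06),.10,.115)
    m=roi(A[0],A[1],.12)&(Z>.035)&(Z<.10)&~roi(A[0],A[1],.036)
    p=W[m]; print("arms",len(p)); 
    d=p-A
    # principal dir
    u,s_,vt=np.linalg.svd(d[:,:2]-0); ax=vt[0]; print("axis",ax,np.degrees(np.arctan2(ax[1],ax[0])))
    for sg in(1,-1):
        q=p[(d[:,:2]@ax)*sg>0]; rr=(q[:,:2]-A[:2])@ax*sg
        if len(q)>2:
            t=q[rr>np.percentile(rr,60)]; print(sg,len(q),"tip mean",t.mean(0).round(4),"rmax",rr.max().round(4))
    m=(Z>.03)&(Z<.075)&(np.hypot(W[...,0]-B[0],W[...,1]-B[1])<.17)
    p=W[m&(abs(Z-.056)<.006)][:,:2].astype(np.float32); print("tank",cv2.minAreaRect(p))
```

```text
top bench z -0.00015359644712797937
[ 0.56684728 -0.15342348  0.10112371] [0.53317721 0.19757013 0.17388342]
knob 91 mean [ 0.5697 -0.1544  0.0979] max z 0.1046 circ [ 0.5701 -0.1544] 0.0159
knobside 100 mean [ 0.5693 -0.1536  0.0963] max z 0.1046 circ [ 0.5699 -0.1541] 0.0161
body 236 mean [ 0.5676 -0.1522  0.0552] max z 0.0658 circ [ 0.5671 -0.1536] 0.0399
porttop 185 mean [0.5371 0.2059 0.1652] max z 0.1781 circ [0.5375 0.2075] 0.022
plug 56 mean [0.5379 0.207  0.1731] max z 0.1781 circ [0.5401 0.2076] 0.0133
shoulder 57 mean [0.5341 0.1939 0.1092] max z 0.1144 circ [0.5378 0.2066] 0.0269
arms 235
axis [-0.99796167 -0.06381623] -176.34111275282658
1 150 tip mean [ 0.4653 -0.1079  0.0401] rmax 0.1111
-1 85 tip mean [ 0.6067 -0.0883  0.0636] rmax 0.0514
tank ((0.5641419291496277, 0.20547175407409668), (0.18052136898040771, 0.26266494393348694), 85.69906616210938)
side bench z -0.0005896655245644644
knob 72 mean [ 0.5723 -0.1482  0.0965] max z 0.0999 circ [ 0.5701 -0.1496] 0.0185
knobside 144 mean [ 0.5718 -0.1441  0.0883] max z 0.0999 circ [ 0.5725 -0.1497] 0.0186
body 271 mean [ 0.5701 -0.1341  0.052 ] max z 0.066 circ [ 0.5681 -0.1529] 0.0389
porttop 246 mean [0.5388 0.2185 0.1648] max z 0.1763 circ [0.5379 0.2124] 0.0239
plug 79 mean [0.5391 0.2136 0.1726] max z 0.1763 circ [0.5394 0.2119] 0.0124
shoulder 155 mean [0.5379 0.2271 0.1087] max z 0.1149 circ [0.5387 0.2133] 0.0272
arms 181
axis [ 0.80670648 -0.59095233] -36.22461750141764
1 84 tip mean [ 0.5449 -0.212   0.0619] rmax 0.0244
-1 97 tip mean [ 0.4673 -0.101   0.0395] rmax 0.1187
tank ((0.5684614181518555, 0.2090657353401184), (0.185196191072464, 0.2682141959667206), 85.75875091552734)
```

Run:
```python
from h import *
C=np.array([.570,-.153])
for n in("top","side"):
    c=pickle.load(open(n+"0.pkl","rb")); W=cloud(c); Z=W[...,2]
    d=W[...,:2]-C; r=np.hypot(d[...,0],d[...,1]); th=np.degrees(np.arctan2(d[...,1],d[...,0]))
    m=(r>.045)&(r<.095)&(Z>.04)&(Z<.1)
    k,lab,st,cen=cv2.connectedComponentsWithStats(m.astype(np.uint8))
    for i in range(1,k):
        if st[i,4]>8:
            p=W[lab==i]; print(n,st[i,4],cen[i].round(),"mean",p.mean(0).round(4),"ang",np.degrees(np.arctan2(*(p.mean(0)[:2]-C)[::-1])).round(1),"rmax",r[lab==i].max().round(3),"zmax",p[:,2].max().round(3))
    big=(abs(W[...,0]-.33)<.12)&(abs(W[...,1]+.2)<.1)&(Z>.03); 
    print("big zmax",np.nanmax(Z[big]), W[big].mean(0))
```

```text
top 69 [341. 175.] mean [ 0.601  -0.0946  0.0588] ang 62.0 rmax 0.084 zmax 0.072
top 75 [380. 195.] mean [ 0.5404 -0.2127  0.061 ] ang -116.4 rmax 0.086 zmax 0.077
big zmax 0.14607844385825763 [ 0.2935892  -0.20370047  0.09324911]
side 71 [309. 196.] mean [ 0.5417 -0.2083  0.0604] ang -117.1 rmax 0.082 zmax 0.075
side 36 [285. 219.] mean [ 0.6012 -0.0869  0.0584] ang 64.8 rmax 0.093 zmax 0.071
big zmax 0.14266703823464366 [ 0.28784978 -0.18677051  0.08146304]
```

Call:
play_rows:
  increments:
    - [[0, 0, 0, -1, 0], [0, 0, 0, -1, 0], [0, 0, 0, -1, 0], [0, 0, 0, -1, 0], [0, 0, 0, -0.5, 0], [0, 0.8, -0.8, 0, 0], [0, 0.8, -0.8, 0, 0], [0, 0.8, -0.8, 0, 0], [0, 0.8, -0.8, 0, 0], [0, 0.8, -0.8, 0, 0], [0, 0.8, -0.8, 0, 0], [0, 0.8, -0.8, 0, 0], [0, 0.8, -0.8, 0, 0]]

```text
clock: 1.72
eef_pos: [0.309, -0.2625, 0.3013]
ee_rot: [0.983, 0.185, -0.0, -0.001]
contact_force: [0.1, -0.2, 0.7]
gripper_width: 1.0
gripper_force: 0.0
```

Call:
play_rows:
  increments:
    - [[0, 0.94, 0, 0, 0], [0, 0.94, 0, 0, 0], [0, 0.94, 0, 0, 0], [0, 0.94, 0, 0, 0], [0, 0.94, 0, 0, 0], [0, 0.94, 0, 0, 0], [0, 0.94, 0, 0, 0], [0, 0.94, 0, 0, 0], [0, 0.94, -0.25, 0, 0], [0, 0.94, 0, 0, 0], [0, 0, 0, 0, -1], [0, 0, 0, 0, -1], [0, 0, 0, 0, -1], [0, 0, 0, 0, -1], [0, 0, 0, 0, -1], [0, 0, 0, 0, -1], [0, 0, 0, 0, -1], [0, 0, 0, 0, 0], [0, 0, 0, 0, 0]]

```text
clock: 4.1
eef_pos: [0.5688, -0.1543, 0.3016]
ee_rot: [0.852, 0.524, -0.0, -0.0]
contact_force: [0.3, 0.1, 0.4]
gripper_width: 1.004
gripper_force: 0.0
```

Run:
```python
from h import *
s=get_state(); print(s["eef_pos"],s["ee_rot"],s["joints"])
c=grab("wrist"); save(c,"w1"); pickle.dump(c,open("w1.pkl","wb")); print(c["mount"],c["fx"],c["cx"],c["cy"])
W=cloud(c);Z=W[...,2]
C=np.array([.570,-.153]); d=W[...,:2]-C; r=np.hypot(d[...,0],d[...,1])
for lo,hi,rm in((.09,.105,.04),(.057,.068,.034),(.07,.105,.04)):
    p=W[(r<rm)&(Z>lo)&(Z<hi)]; 
    if len(p)>5: print(lo,len(p),p.mean(0).round(4),cv2.minEnclosingCircle(p[:,:2].astype(np.float32)))
m=(r>.05)&(r<.095)&(Z>.045)&(Z<.1)
k,lab,st,cen=cv2.connectedComponentsWithStats(m.astype(np.uint8))
for i in range(1,k):
    if st[i,4]>60: p=W[lab==i]; print(st[i,4],cen[i].round(),p.mean(0).round(4),cv2.minAreaRect(p[:,:2].astype(np.float32)))
```

```text
[ 0.56882503 -0.15431347  0.30162533] [ 8.51630888e-01  5.24141699e-01 -3.67195896e-04 -4.17825090e-04] [-3.61042927e-01  1.94137490e-01  9.85829723e-01 -7.57240111e-05
  1.96273573e+00  1.06310387e-01]
[[-2.72869966e-04  9.58220209e-01  2.86031392e-01  8.54442791e-02]
 [ 9.99999950e-01  3.06896088e-04 -7.41320056e-05 -3.23709563e-04]
 [-1.58816701e-04  2.86031358e-01 -9.58220245e-01 -2.17418054e-01]
 [ 0.00000000e+00  0.00000000e+00  0.00000000e+00  1.00000000e+00]] 325.35068551704296 319.0353040254977 202.02992091419512
0.09 461 [ 0.5728 -0.1511  0.0979] ((0.572446882724762, -0.1517622321844101), 0.016143783926963806)
0.057 711 [ 0.5747 -0.1477  0.0621] ((0.5726269483566284, -0.15167799592018127), 0.028514308854937553)
0.07 524 [ 0.5734 -0.1499  0.0959] ((0.5726043581962585, -0.15159326791763306), 0.016374632716178894)
340 [321. 114.] [ 0.6042 -0.0903  0.0592] ((0.6032145023345947, -0.09233242273330688), (0.03916237875819206, 0.02021041139960289), 63.03868865966797)
263 [321. 211.] [ 0.5416 -0.2126  0.0636] ((0.542072594165802, -0.21246270835399628), (0.03179699555039406, 0.020566249266266823), 63.23796463012695)
```

Call:
play_rows:
  increments:
    - [[0, 0.12, 0.06, 0.95, 0], [0, 0, 0, 1, 0], [0, 0, 0, 1, 0], [0, 0, 0, 1, 0], [0, 0, 0, 1, 0], [0, 0, 0, 1, 0], [0, 0, 0, 1, 0], [0, 0, 0, 0.5, 0], [0, 0, 0, 0.4, 0], [0, 0, 0, 0, 0], [0.4, 0, 0, 0, 0], [0.7, 0, 0, 0, 0], [1, 0, 0, 0, 0], [1, 0, 0, 0, 0], [1, 0, 0, 0, 0], [1, 0, 0, 0, 0], [1, 0, 0, 0, 0], [1, 0, 0, 0, 0]]
  force: 50

```text
clock: 6.4
eef_pos: [0.5722, -0.152, 0.0668]
ee_rot: [0.851, 0.525, -0.0, 0.0]
contact_force: [-0.3, 0.5, 1.2]
gripper_width: 0.188
gripper_force: 0.0
```

Run:
```python
from h import *
s=get_state(); print(s["gripper_width"],s["gripper_force"],s["contact_force"],s["eef_pos"])
c=grab("wrist"); save(c,"w2"); t=grab("side"); 
cv2.imwrite("pics/w2s.png",np.hstack([c["color"][...,::-1][::1,120:520],cv2.resize(t["color"][130:260,235:365,::-1],(400,400))]))
s=get_state(); print(s["gripper_width"],s["gripper_force"])
```

```text
0.18799024186069796 0.0 [-0.32099107  0.51594002  1.15515969] [ 0.57217379 -0.15197115  0.06676983]
0.09933535462488444 0.0
```

View pics/w2s.png

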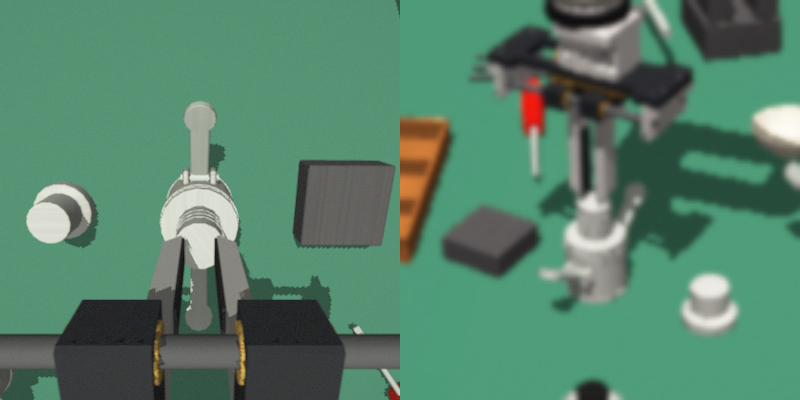

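The knob stands ahead of the fingers (wrist crop, about (200,225)), and the fingers are closing behind it at (200,260), so the grasp missed. I'll measure where the coupling stands now.

```bash
cat > m.py <<'E'
from h import *
def meas(n,C,pr=True):
    c=grab(n); W=cloud(c);Z=W[...,2]
    d=W[...,:2]-np.array(C); r=np.hypot(d[...,0],d[...,1])
    for lo,hi,rm in((.092,.103,.045),(.057,.067,.05)):
        p=W[(r<rm)&(Z>lo)&(Z<hi)]
        if len(p)>5: print(n,lo,len(p),p.mean(0).round(4),cv2.minEnclosingCircle(p[:,:2].astype(np.float32)))
    return c,W
E
python3 - <<'E'
from m import *
for n in("top","side","wrist"):
    c,W=meas(n,(.575,-.145))
    if n=="wrist":
        # fingers: points in tool frame
        s=get_state(); Rm=R.from_quat(s["ee_rot"]).as_matrix(); P=(W-s["eef_pos"])@Rm
        np.save("P.npy",P)
        for v in range(200,330,15): print(v,[tuple(P[v,u].round(3)) for u in (290,310,320,330,350)])
    if n=="top":cv2.imwrite("pics/t2.png",c["color"][140:230,310:440,::-1])
print(get_state()["joints"])
E
```

```text
side 0.092 54 [ 0.5716 -0.1464  0.0972] ((0.5717670321464539, -0.1506623774766922), 0.017993390560150146)
side 0.057 121 [ 0.5718 -0.1412  0.0615] ((0.5724058747291565, -0.14789573848247528), 0.030873801559209824)
wrist 0.092 831 [ 0.5758 -0.1443  0.0975] ((0.572463870048523, -0.15093117952346802), 0.016082705929875374)
wrist 0.057 2287 [ 0.577  -0.1423  0.062 ] ((0.572588324546814, -0.151060089468956), 0.028563763946294785)
200 [(np.float64(0.019), np.float64(-0.022), np.float64(0.011)), (np.float64(0.021), np.float64(-0.007), np.float64(0.005)), (np.float64(0.02), np.float64(0.0), np.float64(0.006)), (np.float64(0.021), np.float64(0.008), np.float64(0.005)), (np.float64(0.018), np.float64(0.023), np.float64(0.013))]
215 [(np.float64(0.01), np.float64(-0.021), np.float64(0.004)), (np.float64(0.015), np.float64(-0.006), np.float64(-0.013)), (np.float64(0.016), np.float64(0.0), np.float64(-0.015)), (np.float64(0.015), np.float64(0.007), np.float64(-0.012)), (np.float64(0.01), np.float64(0.022), np.float64(0.004))]
230 [(np.float64(-0.002), np.float64(-0.021), np.float64(0.004)), (np.f
[... 1460 characters left out ...]
p.float64(0.035), np.float64(-0.008), np.float64(-0.143)), (np.float64(0.035), np.float64(-0.003), np.float64(-0.143)), (np.float64(-0.066), np.float64(0.0), np.float64(0.006)), (np.float64(0.036), np.float64(0.003), np.float64(-0.144)), (np.float64(0.035), np.float64(0.008), np.float64(-0.144))]
320 [(np.float64(0.034), np.float64(-0.007), np.float64(-0.149)), (np.float64(0.033), np.float64(-0.003), np.float64(-0.146)), (np.float64(-0.074), np.float64(0.0), np.float64(-0.002)), (np.float64(0.035), np.float64(0.002), np.float64(-0.15)), (np.float64(0.035), np.float64(0.007), np.float64(-0.15))]
[-3.55330785e-01  2.19310136e-01  1.42110929e+00 -8.01517503e-05
  1.50116936e+00  1.10641175e-01]
```

Run:
```python
from h import *
c=grab("wrist"); s=get_state(); print(s["gripper_width"],s["gripper_force"],s["contact_force"],s["clock"])
a=cv2.resize(c["color"][150:310,240:400,::-1],(600,600),interpolation=cv2.INTER_CUBIC)
cv2.imwrite("pics/w3.png",a)
W=cloud(c); Rm=R.from_quat(s["ee_rot"]).as_matrix(); P=(W-s["eef_pos"])@Rm
print("v: xz at u=312 | 326")
for v in range(225,300,5): print(v,P[v,308].round(3),P[v,300].round(3),P[v,292].round(3))
```

```text
0.006103543220671523 0.0 [-0.45269322 -0.0175273   0.12024454] 6.7
v: xz at u=312 | 326
225 [ 0.015 -0.007 -0.029] [ 0.011 -0.013 -0.021] [ 0.002 -0.02   0.005]
230 [ 0.012 -0.007 -0.031] [ 0.011 -0.012 -0.028] [-0.002 -0.02   0.005]
235 [ 0.009 -0.007 -0.031] [ 0.009 -0.012 -0.031] [-0.006 -0.02   0.005]
240 [ 0.011 -0.007 -0.045] [ 0.005 -0.012 -0.031] [-0.01  -0.02   0.004]
245 [ 0.011 -0.006 -0.051] [ 0.011 -0.011 -0.05 ] [-0.014 -0.02   0.004]
250 [ 0.011 -0.006 -0.058] [ 0.011 -0.011 -0.059] [-0.019 -0.021  0.005]
255 [ 0.011 -0.006 -0.064] [ 0.011 -0.01  -0.065] [-0.052 -0.026  0.066]
260 [ 0.011 -0.006 -0.069] [ 0.011 -0.01  -0.07 ] [-0.058 -0.026  0.066]
265 [ 0.011 -0.006 -0.074] [ 0.011 -0.01  -0.075] [-0.062 -0.026  0.066]
270 [ 0.011 -0.006 -0.079] [ 0.011 -0.009 -0.081] [-0.068 -0.027  0.066]
275 [ 0.011 -0.005 -0.085] [ 0.01  -0.009 -0.083] [ 0.01  -0.013 -0.083]
280 [ 0.011 -0.005 -0.088] [ 0.011 -0.009 -0.089] [ 0.011 -0.012 -0.089]
285 [ 0.011 -0.005 -0.092] [ 0.011 -0.009 -0.093] [ 0.011 -0.012 -0.093]
290 [ 0.011 -0.005 -0.097] [ 0.011 -0.008 -0.098] [ 0.011 -0.012 -0.098]
295 [ 0.011 -0.005 -0.101] [ 0.01  -0.008 -0.1  ] [ 0.011 -0.011 -0.101]
```

View pics/w3.png

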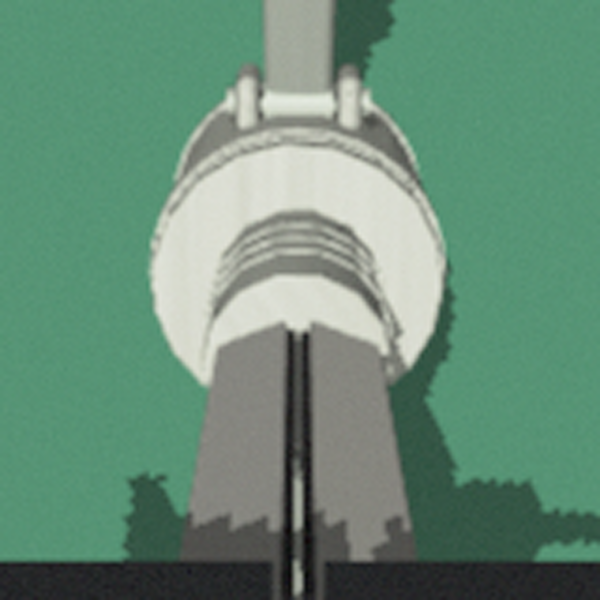

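The shut fingers end above the knob: in the crop the tips are at about (300,325), in front of the knob top. Their real tips are roughly 41 mm behind the reported TCP, and the gripper body is shifted by the same amount. I'll open, go lower by that offset, and grasp again.

Call:
play_rows:
  increments:
    - [[0, 0, 0, -0.2, 0], [0, 0, 0, 0, 0], [0, 0, 0, 0, 0], [0, 0, 0, 0, 0], [0, 0, 0, 0, 0], [0, 0, 0, 0, 0], [0, 0, 0, 0, 0], [0, 0, 0, 0, 0], [0, 0, 0, 0.5, 0], [0, 0, 0, 0.5, 0], [0, 0, 0, 0.3, 0], [0, 0, 0, 0.2, 0], [0, 0, 0, 0, 0]]

```text
clock: 8.32
eef_pos: [0.5718, -0.1518, 0.0271]
ee_rot: [0.851, 0.525, -0.0, -0.0]
contact_force: [-0.1, -0.2, 0.1]
gripper_width: 1.005
gripper_force: 0.0
```

Run:
```python
from h import *
s=get_state(); print(s["gripper_width"],s["contact_force"],s["eef_pos"],s["clock"])
c=grab("wrist"); W=cloud(c); Rm=R.from_quat(s["ee_rot"]).as_matrix(); P=(W-s["eef_pos"])@Rm
# finger points: in tool frame near |y|~.05, z<-.03
m=(abs(abs(P[...,1])-.053)<.012)&(P[...,2]<-.02)&(P[...,2]>-.13)
q=P[m]; print(len(q),np.percentile(q,[1,50,99],axis=0).round(4))
```

```text
1.0050088815431164 [-0.0815775  -0.17916768  0.13155534] [ 0.57180251 -0.15184365  0.02705743] 8.325
9392 [[-0.0068 -0.0587 -0.1285]
 [ 0.0104  0.0464 -0.0962]
 [ 0.0118  0.0584 -0.0411]]
```

Call:
play_rows:
  increments:
    - [[0.5, 0, 0, 0.04, 0], [1, 0, 0, 0, 0], [1, 0, 0, 0, 0], [1, 0, 0, 0, 0], [1, 0, 0, 0, 0], [1, 0, 0, 0, 0], [1, 0, 0, 0, 0], [1, 0, 0, 0, 0], [1, 0, 0, 0, 0]]
  force: 50

```text
clock: 9.5
eef_pos: [0.5721, -0.152, 0.0266]
ee_rot: [0.851, 0.525, -0.0, -0.0]
contact_force: [-0.1, -0.4, 0.1]
gripper_width: 0.333
gripper_force: 50.0
```

Call:
play_rows:
  increments:
    - [[1, 0, 0, -0.4, 0], [1, 0, 0, -0.9, 0], [1, 0, 0, -1, 0], [1, 0, 0, -1, 0], [1, 0, 0, -1, 0], [1, 0, 0, -1, 0], [1, 0, 0, -1, 0], [1, 0, 0, -0.6, 0], [1, 0.3, -0.3, 0, 0], [1, 0.6, -0.65, 0, 0], [1, 0.6, -0.65, 0, 0], [1, 0.7, -0.75, 0, 0], [1, 0.7, -0.75, 0, 0], [1, 0.7, -0.75, 0, 0], [1, 0.7, -0.75, 0, 0], [1, 0.7, -0.75, 0, 0], [1, 0.6, -0.65, 0, 0], [1, 0.3, -0.3, 0, 0], [1, 0.17, -0.13, 0, 0], [1, 0, 0, 0, 0]]

```text
clock: 12.0
eef_pos: [0.4816, 0.0973, 0.2331]
ee_rot: [0.851, 0.525, -0.0, 0.0]
contact_force: [0.4, 0.4, -4.7]
gripper_width: 0.332
gripper_force: 50.0
```

Run:
```python
from h import *
s=get_state(); print(s["gripper_width"],s["gripper_force"],s["contact_force"],s["wrist_torque"],s["eef_pos"],s["ee_rot"],s["clock"])
for n in("wrist","top","side"):
    c=grab(n); W=cloud(c); Z=W[...,2]
    if n=="wrist": save(c,"w4"); cw=c
    d=np.hypot(W[...,0]-.538,W[...,1]-.208)
    for a,lo,hi in(("plug",.169,.18),("cone+plug",.155,.18),("lip",.147,.161),("shoulder",.104,.114)):
        p=W[(d<.045)&(Z>lo)&(Z<hi)]
        if len(p)>10: 
            ctr,r=cv2.minEnclosingCircle(p[:,:2].astype(np.float32)); print(n,a,len(p),p.mean(0).round(4),p[:,2].max().round(4),np.round(ctr,4),round(r,4))
Rm=R.from_quat(s["ee_rot"]).as_matrix(); P=(cloud(cw)-s["eef_pos"])@Rm
zz=P[...,2]; d=np.hypot(P[...,0],P[...,1])
for lo,hi,rm in((-.076,-.069,.03),(-.04,-.03,.034)):
    q=P[(d<rm)&(zz>lo)&(zz<hi)]
    if len(q)>5: print("held",lo,len(q),q.mean(0).round(4),cv2.minEnclosingCircle(q[:,:2].astype(np.float32)))
```

```text
0.33249133128437175 49.99837517738342 [ 0.40430733  0.44878413 -4.66968634] [-0.03907336 -0.03772571  0.0595191 ] [0.48160079 0.09725329 0.23307996] [ 8.51235381e-01  5.24783898e-01 -4.26945846e-04  7.20063633e-05] 12.0
wrist plug 790 [0.5393 0.211  0.1736] 0.1762 [0.5393 0.2111] 0.012
wrist cone+plug 2433 [0.5391 0.2104 0.1657] 0.1762 [0.5394 0.2113] 0.0221
wrist lip 636 [0.5387 0.2099 0.159 ] 0.161 [0.5394 0.2112] 0.0222
wrist shoulder 415 [0.532  0.1969 0.11  ] 0.1138 [0.5388 0.2101] 0.0268
side plug 75 [0.539  0.2133 0.173 ] 0.1761 [0.5407 0.211 ] 0.0147
side cone+plug 249 [0.5385 0.2185 0.1647] 0.1761 [0.5384 0.2116] 0.0241
side lip 139 [0.538  0.2246 0.1555] 0.1609 [0.5384 0.2117] 0.0242
side shoulder 146 [0.5375 0.2268 0.1092] 0.114 [0.5397 0.2145] 0.0277
held -0.076 3186 [ 0.0027 -0.0001 -0.0715] ((0.010517571121454239, 1.0564923286437988e-05), 0.027905384078621864)
held -0.04 2157 [ 0.0183 -0.0001 -0.0354] ((0.004872123710811138, 6.612390279769897e-07), 0.02842937409877777)
```

View pics/w4.png

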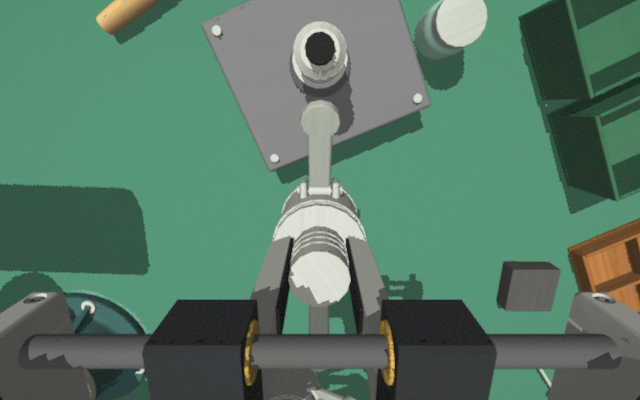

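The wrist view shows the port clearly, with the black plug at (320,48), and the coupling held upright with both arms up. Next I check the held coupling's offset along tool x.

Run:
```python
from h import *
from scipy.optimize import least_squares
s=get_state(); c=grab("wrist"); Rm=R.from_quat(s["ee_rot"]).as_matrix(); P=(cloud(c)-s["eef_pos"])@Rm
col=P[:,318:322].reshape(-1,4,3)
k=(abs(P[...,1])<.003)&(P[...,2]<-.069)&(P[...,2]>-.075)&(abs(P[...,0])<.03); q=P[k]; print("knob top x range",q[:,0].min(),q[:,0].max(),q[:,2].mean())
# knob front side wall: between z -.069 and -.045
k=(abs(P[...,1])<.006)&(P[...,2]<-.045)&(P[...,2]>-.066)&(P[...,0]>.005)&(P[...,0]<.03); q=P[k]; print("wall",np.percentile(q[:,0],[5,50,95]))
# skirt outer wall below top
k=(P[...,2]>-.03)&(P[...,2]<.02)&(np.hypot(P[...,0],P[...,1])<.036)&(P[...,0]>.0); q=P[k]; print(len(q))
# skirt top outline in y for x bins
k=(abs(P[...,2]+.0355)<.003)&(np.hypot(P[...,0],P[...,1])<.034)
E=[]
for x in np.arange(-.004,.024,.002):
    y=P[k&(abs(P[...,0]-x)<.001)][:,1]
    if len(y)>10: E.append((x,y.min(),y.max()))
E=np.array(E); print(E.round(4))
pts=np.vstack([E[:,[0,1]],E[:,[0,2]]]); pts=pts[abs(pts[:,1])>.018]
f=least_squares(lambda p:np.hypot(pts[:,0]-p[0],pts[:,1]-p[1])-.0285,[0,0],loss="soft_l1",f_scale=.001); print(f.x)
```

```text
knob top x range -0.014895881811766149 0.017032390935261824 -0.07144510834370969
wall [0.01534034 0.01628329 0.01704626]
1394
[[ 0.006  -0.0277  0.0269]
 [ 0.008  -0.0271  0.0269]
 [ 0.01   -0.0263  0.027 ]
 [ 0.012  -0.0257  0.0262]
 [ 0.014  -0.025   0.025 ]
 [ 0.016  -0.0244  0.0236]
 [ 0.018  -0.0225  0.0229]
 [ 0.02   -0.0212  0.0217]
 [ 0.022  -0.0194  0.0195]]
[7.00847209e-04 3.72507788e-05]
```

Call:
play_rows:
  increments:
    - [[1, 0.5, 0, 0, 0], [1, 0.9, 0, 0, 0], [1, 0.9, 0, 0, 0], [1, 0.9, 0, 0, 0], [1, 0.7, 0.015, 0, 0], [1, 0.327, 0, 0, 0], [1, 0, 0, 0, 0], [1, 0, 0, 0.5, 0], [1, 0, 0, 0.5, 0], [1, 0, 0, 0.2, 0], [1, 0, 0, 0, 0], [1, 0, 0, 0, 0]]

```text
clock: 13.7
eef_pos: [0.5393, 0.2104, 0.1982]
ee_rot: [0.851, 0.525, 0.001, 0.0]
contact_force: [-0.4, 0.7, -5.5]
gripper_width: 0.332
gripper_force: 50.0
```

```bash
cat > s.py <<'E'
from h import *
s=get_state(); print(s["gripper_width"],s["gripper_force"],s["contact_force"].round(2),s["wrist_torque"].round(3),s["eef_pos"].round(5),s["ee_rot"].round(5),s["clock"])
E
python3 s.py
```

```text
0.33211993950306556 49.998430609703064 [-0.43  0.66 -5.54] [-0.039 -0.091  0.014] [0.53927 0.21043 0.19816] [8.5131e-01 5.2466e-01 5.2000e-04 1.9000e-04] 13.7
```

Call:
play_rows:
  increments:
    - [[1, 0, 0, 0.1, 0], [1, 0, 0, 0.1, 0], [1, 0, 0, 0.1, 0], [1, 0, 0, 0.1, 0], [1, 0, 0, 0.07, 0], [1, 0, 0, 0.07, 0], [1, 0, 0, 0.07, 0], [1, 0, 0, 0, 0], [1, 0, 0, 0, 0]]

```text
clock: 14.82
eef_pos: [0.5391, 0.2105, 0.1793]
ee_rot: [0.851, 0.525, 0.0, 0.0]
contact_force: [-0.3, -0.2, -5.1]
gripper_width: 0.33
gripper_force: 50.0
```

Call:
play_rows:
  increments:
    - [[1, 0, 0, 0.15, 0], [1, 0, 0, 0.2, 0], [1, 0, 0, 0.2, 0], [1, 0, 0, 0.2, 0], [1, 0, 0, 0.15, 0], [1, 0, 0, 0.05, 0], [1, 0, 0, 0, 0], [1, 0, 0, 0, 0]]

```text
clock: 15.82
eef_pos: [0.5392, 0.2105, 0.1511]
ee_rot: [0.851, 0.525, 0.0, 0.0]
contact_force: [0.4, -0.5, -4.7]
gripper_width: 0.333
gripper_force: 50.0
```

Call:
play_rows:
  increments:
    - [[1, 0, 0, 0.06, 0], [1, 0, 0, 0.06, 0], [1, 0, 0, 0.06, 0], [1, 0, 0, 0, 0], [1, 0, 0, 0, 0]]

```text
clock: 16.45
eef_pos: [0.5391, 0.2105, 0.1454]
ee_rot: [0.851, 0.525, 0.0, 0.0]
contact_force: [-0.1, -0.7, -4.4]
gripper_width: 0.336
gripper_force: 50.0
```

Call:
play_rows:
  increments:
    - [[1, 0, 0, 0.05, 0], [1, 0, 0, 0.05, 0], [1, 0, 0, 0, 0], [1, 0, 0, 0, 0]]

```text
clock: 16.95
eef_pos: [0.5393, 0.2106, 0.1441]
ee_rot: [0.851, 0.525, 0.001, 0.0]
contact_force: [-2.7, -1.2, 5.1]
gripper_width: 0.336
gripper_force: 50.0
```

Call:
play_rows:
  increments:
    - [[1, 0, 0, 0.03, 0], [1, 0, 0, 0.03, 0], [1, 0, 0, 0.03, 0], [1, 0, 0, 0, 0], [1, 0, 0, 0, 0]]

```text
clock: 17.58
eef_pos: [0.5393, 0.2106, 0.1418]
ee_rot: [0.851, 0.525, 0.001, 0.0]
contact_force: [-2.6, 0.1, 6.7]
gripper_width: 0.333
gripper_force: 50.0
```

```bash
python3 s.py
```

```text
0.33335520515672373 50.00238060951233 [-2.55  0.12  6.7 ] [-0.192  0.683 -0.031] [0.53934 0.21061 0.14175] [8.5123e-01 5.2479e-01 1.0600e-03 3.4000e-04] 17.575
```

Call:
play_rows:
  increments:
    - [[1, 0, -0.012, 0.03, 0], [1, 0, 0, 0.03, 0], [1, 0, 0, 0.03, 0], [1, 0, 0, 0.03, 0], [1, 0, 0, 0, 0], [1, 0, 0, 0, 0]]

```text
clock: 18.32
eef_pos: [0.5393, 0.2106, 0.1382]
ee_rot: [0.851, 0.525, 0.001, 0.001]
contact_force: [-3.3, -1.8, 6.1]
gripper_width: 0.33
gripper_force: 50.0
```

```bash
python3 s.py
```

```text
0.32967077420624563 50.00233232975006 [-3.32 -1.85  6.08] [-0.267  0.567 -0.026] [0.53934 0.21061 0.13822] [8.5128e-01 5.2471e-01 1.2900e-03 6.1000e-04] 18.325
```

Call:
play_rows:
  increments:
    - [[1, 0, 0, 0.03, 0], [1, 0, 0, 0.03, 0], [1, 0, 0, 0.03, 0], [1, 0, 0, 0, 0]]

```text
clock: 18.82
eef_pos: [0.5394, 0.2106, 0.1365]
ee_rot: [0.851, 0.525, 0.002, 0.001]
contact_force: [-3.4, -1.7, 9.0]
gripper_width: 0.334
gripper_force: 50.0
```

```bash
python3 s.py
```

```text
0.3337534786808883 50.00504672527313 [-3.44 -1.72  8.96] [-0.34   0.866 -0.034] [0.5394  0.21061 0.13654] [8.5130e-01 5.2468e-01 1.6300e-03 7.1000e-04] 18.825
```

Call:
play_rows:
  increments:
    - [[1, 0, 0, 0.03, 0], [1, 0, 0, 0.03, 0], [1, 0, 0, 0, 0]]

```text
clock: 19.2
eef_pos: [0.5395, 0.2106, 0.1365]
ee_rot: [0.851, 0.525, 0.002, 0.001]
contact_force: [-5.5, -2.0, 14.0]
gripper_width: 0.336
gripper_force: 50.0
```

```bash
python3 s.py
```

```text
0.33601311959345415 50.01457750797272 [-5.5  -2.01 13.98] [-0.453  1.338  0.028] [0.53947 0.21065 0.13651] [0.85129 0.52469 0.00227 0.00088] 19.2
```

Call:
play_rows:
  increments:
    - [[1, -0.02, -0.03, 0.03, 0], [1, 0, 0, 0.03, 0], [1, 0, 0, 0, 0]]

```text
clock: 19.58
eef_pos: [0.5396, 0.2107, 0.1365]
ee_rot: [0.851, 0.525, 0.004, 0.001]
contact_force: [-3.9, -2.6, 19.3]
gripper_width: 0.335
gripper_force: 50.0
```

```bash
python3 s.py
```

```text
0.33485405428097526 50.044925808906555 [-3.91 -2.56 19.29] [-0.391  1.349  0.007] [0.53963 0.21069 0.13649] [0.85133 0.52462 0.00403 0.00145] 19.575
```

Call:
play_rows:
  increments:
    - [[1, -0.01, -0.02, 0.035, 0], [1, 0, 0, 0, 0]]

```text
clock: 19.82
eef_pos: [0.5397, 0.2108, 0.1365]
ee_rot: [0.851, 0.525, 0.005, 0.002]
contact_force: [-3.0, -2.0, 21.6]
gripper_width: 0.331
gripper_force: 50.1
```

```bash
python3 s.py
```

```text
0.33111150145761187 50.067665576934814 [-3.   -2.02 21.59] [-0.455  1.353  0.057] [0.53971 0.21077 0.13653] [0.85134 0.52458 0.0051  0.00186] 19.825
```

Call:
play_rows:
  increments:
    - [[1, 0, 0, 0.01, 0], [1, 0, 0, 0, 0], [1, 0, 0, 0, 0], [1, 0, 0, 0, 0]]

```text
clock: 20.32
eef_pos: [0.5397, 0.2108, 0.1365]
ee_rot: [0.851, 0.525, 0.005, 0.002]
contact_force: [-3.4, -3.1, 22.3]
gripper_width: 0.331
gripper_force: 50.1
```

Call:
play_rows:
  increments:
    - [[1, 0, 0, 0, 0], [1, 0, 0, 0, 0], [1, 0, 0, 0, 0]]

```text
clock: 20.7
eef_pos: [0.5397, 0.2108, 0.1365]
ee_rot: [0.851, 0.525, 0.005, 0.002]
contact_force: [-4.6, -2.4, 22.1]
gripper_width: 0.332
gripper_force: 50.1
```

Call:
play_rows:
  increments:
    - [[1, 0, 0, 0, 0], [1, 0, 0, 0, 0], [1, 0, 0, 0, 0]]

```text
clock: 21.08
eef_pos: [0.5397, 0.2108, 0.1365]
ee_rot: [0.851, 0.525, 0.005, 0.002]
contact_force: [-3.7, -3.5, 22.0]
gripper_width: 0.337
gripper_force: 50.1
```

Call:
play_rows:
  increments:
    - [[1, 0, 0, 0, 0], [1, 0, 0, 0, 0]]

```text
clock: 21.32
eef_pos: [0.5397, 0.2108, 0.1366]
ee_rot: [0.851, 0.525, 0.005, 0.002]
contact_force: [-4.5, -2.3, 21.8]
gripper_width: 0.334
gripper_force: 50.1
```

Call:
play_rows:
  increments:
    - [[1, 0.01, 0.02, -0.05, 0], [1, 0.01, 0.02, -0.05, 0], [1, 0.01, 0.02, -0.05, 0], [1, 0, 0, -0.04, 0], [1, 0, 0, 0, 0]]

```text
clock: 21.95
eef_pos: [0.5394, 0.2106, 0.1366]
ee_rot: [0.851, 0.525, 0.001, 0.0]
contact_force: [-3.3, -0.5, 8.0]
gripper_width: 0.33
gripper_force: 50.0
```

```bash
python3 s.py
```

```text
0.33032482156699605 50.003042221069336 [-3.33 -0.55  7.95] [-0.214  0.715  0.014] [0.53943 0.21062 0.13657] [8.5124e-01 5.2477e-01 1.2900e-03 4.5000e-04] 21.95
```

Call:
play_rows:
  increments:
    - [[1, 0, 0, -0.05, 0], [1, 0, 0, 0, 0], [0.6, 0, 0, 0, 0], [0.5, 0, 0, 0, 0], [0.3, 0, 0, 0, 0], [0, 0, 0, 0, 0], [0, 0, 0, 0, 0], [0, 0, 0, 0, 0], [0, 0, 0, 0, 0], [0, 0, 0, -0.3, 0], [0, 0, 0, -0.6, 0], [0, 0, 0, -0.9, 0], [0, 0, 0, -0.6, 0], [0, 0, 0, 0, 0]]

```text
clock: 23.7
eef_pos: [0.5402, 0.2109, 0.2105]
ee_rot: [0.851, 0.525, 0.002, 0.001]
contact_force: [-0.3, 0.4, -0.2]
gripper_width: 1.0
gripper_force: 0.0
```

Run:
```python
from s import *
C=np.array([.5393,.2112]); G=np.hypot
for n in("wrist","side"):
    c=grab(n); W=cloud(c)
    if n=="wrist": save(c,"w5")
    if n=="side": cv2.imwrite("pics/s5.png",cv2.resize(c["color"][200:350,220:380,::-1],(640,600)))
    Z=W[...,2]; d=W[...,:2]-C; r=G(d[...,0],d[...,1])
    for a,lo,hi,rm in(("knob",.202,.214,.03),("top",.167,.177,.034)):
        p=W[(r<rm)&(Z>lo)&(Z<hi)]
        if len(p)>10: ctr,rr=cv2.minEnclosingCircle(p[:,:2].astype(np.float32)); print(n,a,len(p),p.mean(0).round(4),np.median(p[:,2]).round(4),np.round(ctr,4),round(rr,4))
    m=(r>.045)&(r<.1)&(Z>.145)&(Z<.22)
    k,lab,st,cen=cv2.connectedComponentsWithStats(m.astype(np.uint8))
    for i in range(1,k):
        if st[i,4]>20: p=W[lab==i]; print(n,st[i,4],cen[i].round(),p.mean(0).round(4),np.degrees(np.arctan2(*(p.mean(0)[:2]-C)[::-1])).round(1),cv2.minAreaRect(p[:,:2].astype(np.float32)),"z",p[:,2].max().round(4),"rmax",r[lab==i].max())
```

```text
0.9995320240312592 0.0 [-0.27  0.37 -0.16] [-0.019 -0.07  -0.021] [0.5402  0.21088 0.21053] [8.5125e-01 5.2476e-01 2.4700e-03 7.5000e-04] 23.7
wrist knob 1459 [0.5401 0.2123 0.2078] 0.208 [0.5396 0.2115] 0.016
wrist top 1787 [0.5439 0.2196 0.1721] 0.1721 [0.5397 0.2112] 0.0286
wrist 1069 [319. 127.] [0.5708 0.2722 0.1688] 62.7 ((0.5698207020759583, 0.26988309621810913), (0.041867248713970184, 0.021491870284080505), 63.712406158447266) z 0.1791 rmax 0.08707424961614643
wrist 903 [318. 282.] [0.5102 0.1537 0.1709] -116.8 ((0.5102736949920654, 0.15402668714523315), (0.03833198547363281, 0.021109921857714653), 63.887813568115234) z 0.1839 rmax 0.08345581533306676
side knob 141 [0.5394 0.2141 0.207 ] 0.2073 [0.5389 0.2119] 0.0169
side top 244 [0.5383 0.2215 0.1716] 0.1716 [0.5399 0.2123] 0.0292
side 109 [311. 244.] [0.5106 0.1568 0.1675] -117.8 ((0.5124004483222961, 0.1556870937347412), (0.032182712107896805, 0.02011515200138092), 56.3679313659668) z 0.1804 rmax 0.07902909530357732
side 84 [279. 278.] [0.5694 0.2742 0.1682] 64.4 ((0.5675622224807739, 0.27052316069602966), (0.04254273325204849, 0.0188868660479784), 56.0735969543457) z 0.1781 rmax 0.08737938873361117
```

Call:
play_rows:
  increments:
    - [[1, 0.4, -0.03, 0, 0], [1, 0.8, 0, 0, 0], [1, 0.8, 0, 0, 0], [1, 0.6, 0, 0, 0], [1, 0.2, 0, 0, 0], [1, 0, 0, 0, 0], [1, 0, 0, 0, 0], [1, 0, 0, 0, 0], [1, 0, 0, 0.5, 0], [1, 0, 0, 0.7, 0], [1, 0, 0, 0.6, 0], [1, 0, 0, 0.25, 0], [1, 0, 0, 0, 0], [1, 0, 0, 0, 0]]
  force: 20

```text
clock: 25.55
eef_pos: [0.5764, 0.2862, 0.1471]
ee_rot: [0.851, 0.525, 0.001, 0.0]
contact_force: [0.1, 0.9, 0.4]
gripper_width: 0.008
gripper_force: 0.0
```

```bash
cat > f.py <<'E'
from s import *
C=np.array([.5396,.2113]); tx=np.array([.4490,.8935]); ty=np.array([.8935,-.4490])
def q():
    d=s["eef_pos"][:2]-C; print("finger x %.4f y %.4f tip z %.4f"%(d@tx,d@ty,s["eef_pos"][2]+.041),"F tool",(s["contact_force"][:2]@tx).round(2),(s["contact_force"][:2]@ty).round(2),s["contact_force"][2].round(2))
q()
E
python3 f.py
python3 - <<'E'
from h import *
c=grab("wrist"); s=get_state(); Rm=R.from_quat(s["ee_rot"]).as_matrix(); P=(cloud(c)-s["eef_pos"])@Rm
k=(abs(P[...,1])<.02)&(P[...,2]<-.038)&(P[...,2]>-.09)&(abs(P[...,0])<.03); q=P[k]; print(np.percentile(q,[1,50,99],axis=0).round(4))
t=grab("side"); cv2.imwrite("pics/w6.png",np.hstack([c["color"][...,::-1][:,120:520],cv2.resize(t["color"][190:340,220:370,::-1],(400,400))]))
E
```

```text
0.0075400468495365885 0.0 [0.11 0.94 0.37] [-0.     0.033  0.042] [0.57641 0.28615 0.14708] [8.5125e-01 5.2476e-01 8.4000e-04 2.1000e-04] 25.55
finger x 0.0834 y -0.0007 tip z 0.1881 F tool 0.89 -0.32 0.37
[[-0.0014 -0.0122 -0.0897]
 [ 0.0109 -0.0004 -0.0717]
 [ 0.0116  0.012  -0.0408]]
```

View pics/w6.png

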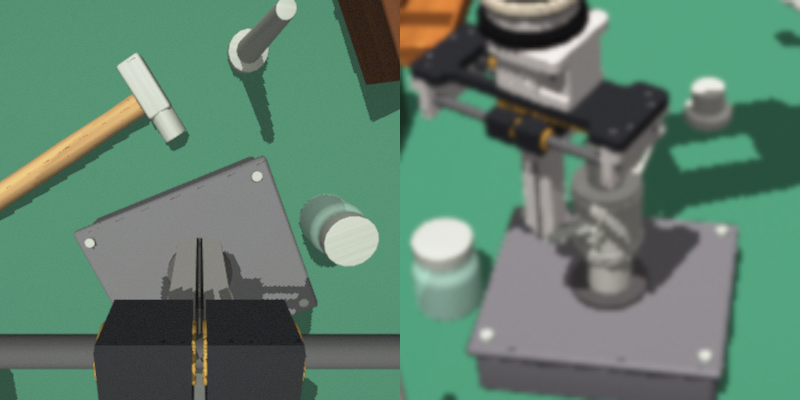

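The shut fingertips (wrist crop, about (200,240)) are over the near arm's pad with nothing else under them. I start pressing down while watching the force.

Call:
play_rows:
  increments:
    - [[1, 0, 0, 0.15, 0], [1, 0, 0, 0.15, 0], [1, 0, 0, 0.15, 0], [1, 0.03, 0, 0.15, 0], [1, 0, 0, 0, 0]]

```text
clock: 26.28
eef_pos: [0.5761, 0.2866, 0.1275]
ee_rot: [0.851, 0.525, -0.0, 0.0]
contact_force: [1.4, 1.4, 2.8]
gripper_width: 0.004
gripper_force: 1.3
```

```bash
python3 f.py
```

```text
0.0035530121928319266 1.3042182617937215 [1.35 1.39 2.82] [ 0.323 -0.253 -0.044] [0.5761  0.28664 0.12748] [ 8.5124e-01  5.2477e-01 -4.8000e-04  9.0000e-05] 26.275
finger x 0.0837 y -0.0012 tip z 0.1685 F tool 1.85 0.58 2.82
```

Call:
play_rows:
  increments:
    - [[1, 0.02, 0, 0.16, 0], [1, 0.02, 0, 0.16, 0], [1, 0.02, 0, 0.16, 0], [1, 0.02, 0, 0.16, 0], [1, 0.02, 0, 0.16, 0], [1, -0.01, 0, 0.13, 0], [1, -0.01, 0, 0.13, 0], [1, -0.01, 0, 0.13, 0], [1, -0.04, 0, 0.13, 0], [1, -0.04, 0, 0.13, 0], [1, -0.05, 0, 0.12, 0], [1, 0, 0, 0, 0]]

```text
clock: 27.78
eef_pos: [0.5752, 0.2848, 0.0804]
ee_rot: [0.851, 0.525, -0.001, 0.0]
contact_force: [0.5, -0.3, 3.4]
gripper_width: 0.006
gripper_force: 0.9
```

```bash
python3 f.py
```

```text
0.006098697206974966 0.9044181770877913 [ 0.52 -0.35  3.41] [-0.043 -0.006 -0.032] [0.57522 0.28476 0.08042] [ 8.5132e-01  5.2465e-01 -5.1000e-04  6.0000e-05] 27.775
finger x 0.0816 y -0.0012 tip z 0.1214 F tool -0.08 0.62 3.41
```

Call:
play_rows:
  increments:
    - [[1, -0.06, 0, 0.11, 0], [1, -0.07, 0, 0.11, 0], [1, -0.07, 0, 0.11, 0], [1, -0.09, 0, 0.09, 0], [1, -0.1, 0, 0.09, 0], [1, -0.1, 0, 0.08, 0], [1, 0, 0, 0, 0]]

```text
clock: 28.65
eef_pos: [0.5687, 0.2717, 0.063]
ee_rot: [0.851, 0.525, -0.0, 0.0]
contact_force: [1.4, 1.3, 2.3]
gripper_width: 0.005
gripper_force: 1.3
```

```bash
python3 f.py
```

```text
0.004963253847820215 1.2947722297394648 [1.41 1.29 2.27] [ 0.132 -0.139 -0.074] [0.56869 0.27172 0.06301] [ 8.5132e-01  5.2465e-01 -2.7000e-04  4.0000e-05] 28.65
finger x 0.0670 y -0.0011 tip z 0.1040 F tool 1.79 0.68 2.27
```

Call:
play_rows:
  increments:
    - [[1, -0.07, 0, 0.04, 0], [1, -0.06, 0, 0.03, 0], [1, 0, 0, 0, 0]]

```text
clock: 29.02
eef_pos: [0.567, 0.2685, 0.061]
ee_rot: [0.851, 0.525, -0.0, -0.0]
contact_force: [0.9, 1.7, 0.6]
gripper_width: 0.002
gripper_force: 1.2
```

```bash
python3 f.py
```

```text
0.00222879605883008 1.2272297695744783 [0.89 1.74 0.63] [ 0.297 -0.128  0.061] [0.56701 0.26847 0.06095] [ 8.5127e-01  5.2472e-01 -1.3000e-04 -2.0000e-05] 29.025
finger x 0.0634 y -0.0012 tip z 0.1020 F tool 1.96 0.01 0.63
```

Keep pushing inward in small steps until the stop shows as a rising force.

Call:
play_rows:
  increments:
    - [[1, -0.04, 0, 0.01, 0], [1, -0.04, 0, 0.01, 0], [1, 0, 0, 0, 0]]

```text
clock: 29.4
eef_pos: [0.5659, 0.2664, 0.0603]
ee_rot: [0.851, 0.525, -0.0, -0.0]
contact_force: [1.5, 3.3, 0.3]
gripper_width: 0.005
gripper_force: 1.4
```

```bash
python3 f.py
```

```text
0.004716769028865526 1.3540051836753264 [1.45 3.28 0.35] [ 0.491 -0.297  0.006] [0.56594 0.26641 0.06028] [ 8.5125e-01  5.2476e-01 -1.5000e-04 -7.0000e-05] 29.4
finger x 0.0611 y -0.0012 tip z 0.1013 F tool 3.58 -0.17 0.35
```

Call:
play_rows:
  increments:
    - [[1, -0.03, 0, 0, 0], [1, -0.03, 0, 0, 0], [1, 0, 0, 0, 0]]

```text
clock: 29.78
eef_pos: [0.5653, 0.2652, 0.0604]
ee_rot: [0.851, 0.525, 0.0, -0.0]
contact_force: [1.1, 4.5, -1.2]
gripper_width: 0.004
gripper_force: 2.1
```

```bash
python3 f.py
```

```text
0.004350787433230075 2.0526389678707346 [ 1.1   4.54 -1.21] [ 0.899 -0.539  0.026] [0.56535 0.26522 0.06043] [ 8.5123e-01  5.2479e-01  3.1000e-04 -2.8000e-04] 29.775
finger x 0.0597 y -0.0012 tip z 0.1014 F tool 4.56 -1.05 -1.21
```

Call:
play_rows:
  increments:
    - [[1, -0.03, 0, 0, 0], [1, -0.03, 0, 0, 0], [1, 0, 0, 0, 0]]

```text
clock: 30.15
eef_pos: [0.5652, 0.2649, 0.0609]
ee_rot: [0.851, 0.525, 0.002, -0.001]
contact_force: [3.1, 8.1, -1.0]
gripper_width: 0.002
gripper_force: 3.2
```

```bash
python3 f.py
```

```text
0.002315861161546526 3.2004587980918586 [ 3.09  8.09 -1.04] [ 1.373 -0.739  0.029] [0.56525 0.26491 0.06085] [ 8.5111e-01  5.2498e-01  1.7700e-03 -8.2000e-04] 30.15
finger x 0.0594 y -0.0012 tip z 0.1019 F tool 8.62 -0.87 -1.04
```

Call:
play_rows:
  increments:
    - [[1, 0.3, 0, 0, 0], [1, 0.7, 0, 0, 0], [1, 0, 0, -0.7, 0], [1, 0, 0, -1, 0], [1, 0, 0, -1, 0], [1, 0, 0, -1, 0], [1, 0, 0, -1, 0], [1, 0, 0, -0.3, 0], [1, -0.6, 0.04, 0, 0], [1, -0.9, 0, 0, 0], [1, -0.9, 0, 0, 0], [1, -0.9, 0, 0, 0], [1, -0.9, 0, 0, 0], [1, -0.9, 0, 0, 0], [1, -0.6, 0, 0, 0], [1, 0, 0, 0, 0], [1, 0, 0, 0, 0]]

```text
clock: 32.28
eef_pos: [0.5023, 0.137, 0.2102]
ee_rot: [0.851, 0.525, -0.0, -0.0]
contact_force: [0.1, -0.2, 0.1]
gripper_width: 0.002
gripper_force: 0.0
```

```bash
cat > arms.py <<'E'
from f import *
def arms(n):
    c=grab(n); W=cloud(c); Z=W[...,2]; d=W[...,:2]-C; X=d@tx; Y=d@ty
    k=(np.hypot(X,Y)<.034)&(abs(Z-.208)<.006); 
    p=W[k&(np.hypot(X,Y)<.02)]
    if len(p)>10: print(n,"knob",p.mean(0).round(4),cv2.minEnclosingCircle(p[:,:2].astype(np.float32)))
    for sg in(1,-1):
        m=(abs(Y)<.010)&(X*sg>.036)&(X*sg<.1)&(Z>.075)&(Z<.19)
        x=X[m]*sg-.030; z=Z[m]-.1418
        if len(x)>15:
            r=np.hypot(x,z); f=r>.03
            print(n,sg,len(x),"elev deg",np.percentile(np.degrees(np.arctan2(z[f],x[f])),[10,50,90]).round(1),"xmax",(x.max()+.03).round(4),"z",Z[m].min().round(3),Z[m].max().round(3),"Y med",np.median(Y[m]).round(4))
    return c
E
python3 - <<'E'
from arms import *
c=arms("wrist"); t=arms("side"); arms("top")
cv2.imwrite("pics/w7.png",np.hstack([c["color"][...,::-1][:,120:520],cv2.resize(t["color"][190:340,220:370,::-1],(400,400))]))
E
```

```text
0.002316453365448464 0.0 [ 0.11 -0.15  0.11] [ 0.001 -0.037 -0.016] [0.50227 0.13703 0.21024] [ 8.5122e-01  5.2482e-01 -2.1000e-04 -1.8000e-04] 32.275
finger x -0.0831 y -0.0000 tip z 0.2512 F tool -0.09 0.17 0.11
wrist knob [0.5392 0.2105 0.208 ] ((0.5389739871025085, 0.21030251681804657), 0.015972096472978592)
wrist 1 360 elev deg [-65.8 -62.9 -61.8] xmax 0.0584 z 0.085 0.133 Y med 0.0005
wrist -1 1242 elev deg [37.9 39.  40.7] xmax 0.0855 z 0.147 0.184 Y med -0.0004
side knob [0.539  0.2131 0.2071] ((0.5389745831489563, 0.2103448212146759), 0.017220109701156616)
side 1 165 elev deg [-66.3 -63.4 -60.6] xmax 0.059 z 0.082 0.148 Y med -0.0002
side -1 137 elev deg [35.2 37.9 41. ] xmax 0.0846 z 0.151 0.183 Y med -0.0021
```

View pics/w7.png

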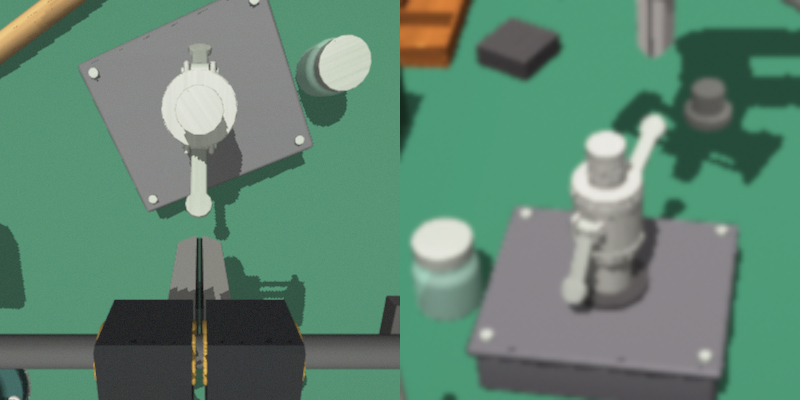

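Call:
play_rows:
  increments:
    - [[1, 0, 0, 0.4, 0], [1, 0, 0, 0.7, 0], [1, 0, 0, 0.7, 0], [1, 0, 0, 0.25, 0], [1, -0.02, 0, 0.15, 0], [1, -0.02, 0, 0.15, 0], [1, -0.02, 0, 0.15, 0], [1, -0.02, 0, 0.15, 0], [1, 0, 0, 0, 0]]

```text
clock: 33.55
eef_pos: [0.5016, 0.134, 0.1316]
ee_rot: [0.851, 0.525, 0.0, 0.001]
contact_force: [-1.3, -3.5, 3.7]
gripper_width: 0.007
gripper_force: 1.8
```

```bash
python3 f.py
```

```text
0.007256919661935671 1.751244557017344 [-1.28 -3.51  3.7 ] [-0.594  0.108 -0.004] [0.50159 0.13398 0.13165] [8.5139e-01 5.2454e-01 4.2000e-04 7.3000e-04] 33.55
finger x -0.0862 y 0.0008 tip z 0.1726 F tool -3.71 0.43 3.7
```

Call:
play_rows:
  increments:
    - [[1, -0.02, 0, 0.17, 0], [1, -0.01, 0, 0.17, 0], [1, -0.01, 0, 0.17, 0], [1, -0.01, 0, 0.17, 0], [1, -0.01, 0, 0.17, 0], [1, 0.01, 0, 0.13, 0], [1, 0.01, 0, 0.13, 0], [1, 0.01, 0, 0.13, 0], [1, 0.04, 0, 0.13, 0], [1, 0.04, 0, 0.13, 0], [1, 0.05, 0, 0.12, 0], [1, 0, 0, 0, 0]]

```text
clock: 35.05
eef_pos: [0.5025, 0.1376, 0.0821]
ee_rot: [0.851, 0.525, 0.0, -0.0]
contact_force: [0.6, 0.1, 1.5]
gripper_width: 0.004
gripper_force: 0.7
```

```bash
python3 f.py
```

```text
0.003923753821895253 0.6513280043145642 [0.6  0.08 1.47] [-0.043 -0.092 -0.   ] [0.50254 0.13763 0.08215] [ 8.5118e-01  5.2487e-01  1.5000e-04 -2.2000e-04] 35.05
finger x -0.0825 y -0.0000 tip z 0.1231 F tool 0.34 0.5 1.47
```

Call:
play_rows:
  increments:
    - [[1, 0.05, 0, 0.13, 0], [1, 0.06, 0, 0.13, 0], [1, 0.07, 0, 0.12, 0], [1, 0.09, 0, 0.1, 0], [1, 0.1, 0, 0.09, 0], [1, 0.1, 0, 0.08, 0], [1, 0, 0, 0, 0]]

```text
clock: 35.92
eef_pos: [0.5086, 0.1498, 0.0624]
ee_rot: [0.851, 0.525, -0.0, -0.0]
contact_force: [-0.2, -1.1, 1.3]
gripper_width: 0.004
gripper_force: 0.7
```

```bash
python3 f.py
```

```text
0.00391648589224153 0.7247907153214328 [-0.17 -1.07  1.32] [-0.19  -0.072 -0.001] [0.50861 0.1498  0.06243] [ 8.5122e-01  5.2481e-01 -4.3000e-04 -3.0000e-05] 35.925
finger x -0.0689 y -0.0001 tip z 0.1034 F tool -1.03 0.33 1.32
```

Call:
play_rows:
  increments:
    - [[1, 0.07, 0, 0.03, 0], [1, 0.06, 0, 0.02, 0], [1, 0.04, 0, 0, 0], [1, 0, 0, 0, 0]]

```text
clock: 36.42
eef_pos: [0.5105, 0.1542, 0.0609]
ee_rot: [0.851, 0.525, -0.001, -0.0]
contact_force: [-0.8, -2.5, 0.2]
gripper_width: 0.005
gripper_force: 1.2
```

```bash
python3 f.py
```

```text
0.005428150776540324 1.1680212619830854 [-0.79 -2.51  0.23] [-0.521  0.286 -0.01 ] [0.5105  0.15423 0.0609 ] [ 8.5124e-01  5.2478e-01 -7.6000e-04 -2.0000e-04] 36.425
finger x -0.0641 y -0.0004 tip z 0.1019 F tool -2.6 0.42 0.23
```

Call:
play_rows:
  increments:
    - [[1, 0.03, 0, 0, 0], [1, 0.03, 0, 0, 0], [1, 0, 0, 0, 0]]

```text
clock: 36.8
eef_pos: [0.5113, 0.1554, 0.061]
ee_rot: [0.851, 0.525, -0.001, 0.0]
contact_force: [-3.0, -4.7, -2.1]
gripper_width: 0.006
gripper_force: 2.1
```

```bash
python3 f.py
```

```text
0.006398718335466457 2.0683373400243 [-3.04 -4.69 -2.1 ] [-0.881  0.471  0.02 ] [0.51127 0.15544 0.06102] [ 8.5128e-01  5.2471e-01 -9.7000e-04  1.0000e-04] 36.8
finger x -0.0626 y -0.0002 tip z 0.1020 F tool -5.55 -0.61 -2.1
```

Call:
play_rows:
  increments:
    - [[1, 0.03, 0, 0, 0], [1, 0.03, 0, 0, 0], [1, 0, 0, 0, 0]]

```text
clock: 37.17
eef_pos: [0.5115, 0.1556, 0.0608]
ee_rot: [0.851, 0.525, -0.002, 0.001]
contact_force: [-4.1, -7.2, -0.9]
gripper_width: 0.003
gripper_force: 3.6
```

```bash
python3 f.py
```

```text
0.0030642296548487906 3.6190059583168477 [-4.08 -7.21 -0.92] [-1.48   0.694 -0.048] [0.51148 0.15561 0.06084] [ 0.8514   0.52452 -0.00232  0.00089] 37.175
finger x -0.0624 y -0.0001 tip z 0.1018 F tool -8.27 -0.4 -0.92
```

Call:
play_rows:
  increments:
    - [[1, -0.3, 0, 0, 0], [1, -0.8, 0, 0, 0], [1, 0, 0, -0.7, 0], [1, 0, 0, -1, 0], [1, 0, 0, -1, 0], [1, 0, 0, -1, 0], [1, 0, 0, -1, 0], [1, 0, 0, -1, 0], [1, -0.5, 0, 0, 0], [1, 0, 0, 0, 0], [1, 0, 0, 0, 0]]

```text
clock: 38.55
eef_pos: [0.4904, 0.1146, 0.2309]
ee_rot: [0.851, 0.525, -0.001, -0.001]
contact_force: [-0.3, 0.7, -0.2]
gripper_width: 0.001
gripper_force: 0.0
```

Run:
```python
from arms import *
c=arms("wrist"); t=arms("side"); arms("top")
cv2.imwrite("pics/w8.png",np.hstack([c["color"][...,::-1][:,120:520],cv2.resize(t["color"][190:340,220:370,::-1],(400,400))]))
```

```text
0.0010304228016110668 0.0 [-0.33  0.74 -0.25] [-0.057 -0.07   0.016] [0.49042 0.11456 0.23085] [ 8.5136e-01  5.2459e-01 -9.0000e-04 -7.0000e-04] 38.55
finger x -0.1085 y -0.0005 tip z 0.2719 F tool 0.52 -0.63 -0.25
wrist knob [0.5399 0.2122 0.2081] ((0.5398292541503906, 0.2121308594942093), 0.016023259609937668)
wrist 1 270 elev deg [-64.  -61.1 -58.8] xmax 0.0595 z 0.086 0.152 Y med -0.0
wrist -1 317 elev deg [-64.4 -62.3 -61. ] xmax 0.0593 z 0.084 0.15 Y med -0.0
side knob [0.5393 0.2149 0.2071] ((0.5394271612167358, 0.21295297145843506), 0.016622841358184814)
side 1 179 elev deg [-64.  -61.9 -58.4] xmax 0.0605 z 0.084 0.151 Y med -0.0009
side -1 20 elev deg [-69.8 -67.4 -62.7] xmax 0.0548 z 0.081 0.113 Y med -0.0068
```

View pics/w8.png

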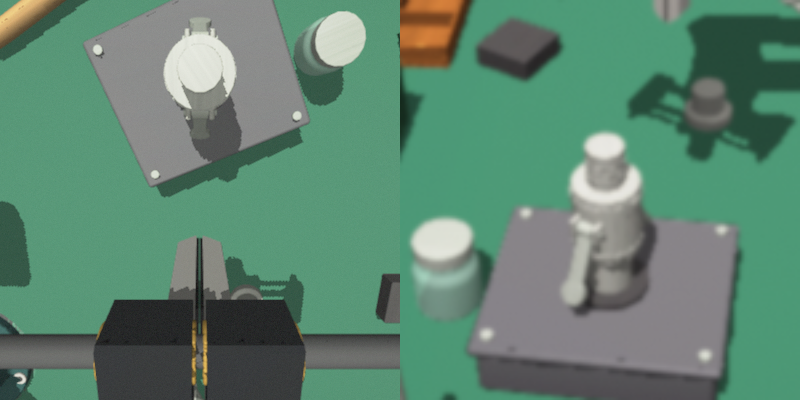

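Both arms are down and symmetric in the crops (one at (200,120) in the wrist view, the other at (575,290) in the side view). The knob top is at 0.208 m, so the coupling is home, and the robot is touching nothing.

```bash
python3 -c "
from cell import finish_job; print(finish_job())"
```

```text
the job is handed in; nothing more can be done
None
```

The filler port is closed and the job is handed in: the coupling sits fully home, was held at about 27 N for about 1.5 s, both cam arms are down on their stops, and the robot is clear; it took about 39 s, and the first grasp missed because the fingertips sit 41 mm short of the reported TCP.

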